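Bring the dropper bottle to the front of the spice carousel and hold it there

ROBOT

A 6-joint arm with a two-finger parallel gripper is mounted at the origin on a cart in front of the work surface, level with it; the furniture and walls round the work are solid. World frame = base frame: x ahead of the robot, y to its left, z up, the work surface at z = 0. Lengths are in m, angles in rad, forces in N, time in s.
With the tool pointing down it reaches from about 0.375 to 0.9 m from the base axis. Payload 3.1 kg.
Tool frame: the origin (TCP) lies between the finger pads; the fingertips stand 11 mm ahead of it and the grasp point (between the pads) lies 8 mm behind it; z points along the fingers, y is the direction in which the jaws open and shut (so a half turn about z gives the same grasp; the last joint's range is limited). The gripper opens to 85 mm and grips with 20 to 120 N. Pads are 22 mm wide; open, the fingers measure 114 mm over their backs; the gripper's body (76 mm by 85 mm) begins 54 mm behind the grasp point. The pads swing forward as they close: fully open they stand 13 mm farther back than shut.
Start: joints at [-1.28, 0.527, 1.433, -0, 1.181, -0.178], TCP at [0.283, -0.557, 0.242] pointing down, gripper open.
Joint ranges: [-3.08, 3.08], [-0.75, 2.2], [0.22, 2.44], [-1.43, 4.57], [0, 2.65], [-2.85, 2.85]. Speed limits (rad/s): [2.79, 2.79, 3.14, 3.14, 3.14, 3.14].

INTERFACE

Orientations are given as a unit quaternion [x, y, z, w].
In Python, from station import manip gives the robot as it stands.
- The arm moves only by the tool move_arm, never from a script. Its argument "deltas" is a list of rows, each a list of 5 numbers: the shift along the tool's x, y, z in units of 40 cm (1.0 is 40 cm), then the turn about the tool's z in units of 0.5 rad (1.0 is 0.5 rad), then the opening in per cent of the stroke, from 0 (shut) to 100 (fully open). In form: [[x, y, z, twist, grip], ...]. A call has exactly 8 rows; each row is the pose to reach, as a shift and turn from the pose commanded when the call began, along the tool's axes at that moment; what a row does not reach only later rows make up. A row lasts 1/12 s, in which the tool goes at most 41.7 mm and 7.16 degrees, less where a joint would pass 70% of its speed; a pose out of reach is approached as far as the arm can. A call with a number of a shift or a turn outside -1 to 1 is refused whole. A call with a gripper value outside its range is refused whole. The fingers move at their own pace and stop on an object; "force" is the grip in N (left out, the last holds). Time passes only in rows, so rows that repeat a pose let the fingers close, or fill a call up. It gives the time, the measured TCP pose, the force and the opening at its end, in the units of the state.
- manip.sense(): the state, without advancing time (a new reading comes with each control period).
- manip.snapshot(name): name is "side" or "top"; returns (picture, depth): 420x560x3 uint8, red, green, blue; 420x560 float32, m along the optical axis (not along the pixel's ray), 0 where there is no reading.
- manip.get_calibration(name): a dict with "vfov" (degrees; the focal length in pixels is half the picture's height over the tangent of half this angle, whatever the lens; pixels are square), "cx", "cy" (the principal point, pixels), "D" ([k1, k2, p1, p2, k3] as OpenCV has them; the pictures are not rectified), "pose" (4x4, takes a point from camera to world coordinates). Camera axes: x right, y down, z forward; pixel columns grow to the right and rows downward; lengths in m; the calibration is good to about 2 mm. A picture is of the moment at which its call begins. get_calibration takes no time and is no camera call.
- manip.sign_off(): hands the job in, once; it reports no verdict.
The state is a dict: "t": time; "q": joint angles; "qd": joint speeds; "tau": joint torques, N m; "tcp_pos": TCP position; "tool_rot": TCP orientation; "force": force on the tool from outside, world axes, zero at the start; "ft_torque": the same for the moment, N m; "finger_gap": opening from 0.0 (shut) to 1.0 (fully open).
Only numpy, scipy, OpenCV 4.12 (cv2) and the standard library are available. Lean on these libraries where they do the work, as an engineer would, in place of code of your own. Each camera call takes 0.05 s, during which the arm holds its last target.

TASK

The spice carousel is parked on its lock. Take hold of the cross-bar handle on its centre post, pull it up against its spring to the stop so that the lock is free, and turn the turntable by it until the little dropper bottle stands wholly within the open gap at the front of the rail. Finish there with the handle still in your grip, pulled up, and the turntable held still, so that I can take the bottle out; every jar must stay standing in its compartment and the things round the carousel must not be shifted.

Things in the scene. Friction and masses are not known exactly. Their poses are not given: they have to be found in the camera images.
- carousel: the carousel's fixed round base of light wood, 226 mm across, top 13 mm above the worktop. Origin: on the turning axis at worktop height; its -x points to its front, z up. Its place varies and it is turned up to 23 degrees from facing the robot. It does not move. A steel rail on thin posts (107 mm radius, 70 mm up) surrounds it but for one gap at the front, where the base has a wooden tongue
- front_gap (a point): middle of the rail's open gap at the front of the base, 61 mm clear between the two end posts (thicker, with ball tops): on the rail circle 107 mm from the axis, at the height of the turntable's floor (24 mm above the worktop). Axes as carousel
- table_centre (a point): centre of the turntable's floor, on the axis, 24 mm above the worktop; turns with it. Light-wood turntable 198 mm across with a lip up to 38 mm above the worktop and nine equal compartments, 40 degrees apart (jar centres about 72 mm from the axis), between dividers up to 63 mm. The bottle starts 40 or 80 degrees from the gap, to either side: at most 1.5 rad to turn the short way
- turntable (a joint): angle of the turntable on the base, rad: 0 parked (every run begins there), growing counter-clockwise seen from above, range -3.1 to 3.1. It turns easily (friction about 0.03 N m) and stays where it is left. Parked with the handle down, a pin locks it (about 3 degrees of play, a little give when forced); there is no other hole for the pin
- handle (a joint): how far the cross-bar handle is pulled up, m: 0 down (pin in its hole), 0.014 at the upper stop. A spring pulls it down (with its weight about 5 N at the bottom, 8 N at the stop), so it drops when let go. The pin is clear of its hole from about 0.010. The handle slides only up and down on the turntable and turns with it
- handle_bar (a point): centre of the dark-wood cross bar on top of the carousel's central steel stem: bar 74 mm long along this point's y, 16 mm thick along its x (grip it across this), 20 mm high; axes turn with the turntable and agree with carousel's in the parked position. With the handle down the bar's centre is 178 mm above the worktop (top 188, underside 168), about 49 mm above the jar lids
- dropper: the wanted bottle: the small dropper bottle, 33 mm across and 102 mm tall, with narrow shoulders and a slim rubber teat on top (the jars beside it have broad flat lids), standing loose in one compartment of the turntable with up to 7 mm of play. Origin: centre of its underside, z up
- spice_a: a cylindrical spice jar with a flat dark lid, 41 mm across and 105 mm tall, standing loose in a compartment of the turntable. Origin: centre of its underside, z up
- spice_b: a cylindrical spice jar with a flat dark lid, 41 mm across and 105 mm tall, standing loose in a compartment of the turntable. Origin: centre of its underside, z up
- spice_c: a cylindrical spice jar with a flat dark lid, 41 mm across and 105 mm tall, standing loose in a compartment of the turntable. Origin: centre of its underside, z up
- spice_d: a cylindrical spice jar with a flat dark lid, 41 mm across and 105 mm tall, standing loose in a compartment of the turntable. Origin: centre of its underside, z up
- spice_e: a cylindrical spice jar with a flat dark lid, 41 mm across and 105 mm tall, standing loose in a compartment of the turntable. Origin: centre of its underside, z up
- salt: salt shaker, 44 mm across and 90 mm tall with a domed top, standing loose in a rear compartment. Origin: centre of its underside, z up
- tea_mug: mug standing on the worktop to the right of the carousel, 101 mm tall; not part of the job. Origin: underside
- lemon: lemon, 83 mm long, on the worktop to the right; not part of the job. Origin: underside
- garlic_bulb: garlic bulb, about 50 mm, on the worktop in front of the kettle, left of the carousel; not part of the job. Origin: underside
- tin: tall food tin, 75 mm across and 110 mm tall, on the worktop behind the carousel at the left; not part of the job. Origin: underside

How it is judged:
By the outcome, as a careful person would: the job done as asked, in the order asked, and still so for the second after the job is handed in, while the arm keeps its last pose, push and grip.
It also fails if it takes over 38 s, if anything falls off the work surface, if the arm or the gripper's body presses on something with over 40 N, if the wrist force passes 120 N, or if a joint passes its speed limit or range.

## Working session

There is one attempt and no reset: what is moved stays moved. The work goes in short steps, Python scripts to look and compute and a tool call to move; the robot and the scene stay as the last step left them, time stands still between calls to the robot, and variables do not carry over. Pictures are saved under pics/ and viewed, and the job is handed in when it is done.

Besides the shell and the picture viewer there is one more tool, called after "Request:" by a JSON object that holds its "api" and its "payload", one argument or row to a line. move_arm: Moves the arm, as the interface text tells. Its arguments: {"type":"object","properties":{"deltas":{"type":"array","items":{"type":"array","items":{"type":"number"}}},"force":{"type":"number"}},"required":["deltas"]}

```bash
mkdir -p pics; cat > h.py <<'E'
import numpy as np,cv2
from station import manip
def K(n):
    c=manip.get_calibration(n); f=210/np.tan(np.radians(c['vfov'])/2)
    return np.array([[f,0,c['cx']],[0,f,c['cy']],[0,0,1]]),np.array(c['D'],float),np.array(c['pose'])
def ray(n,px):
    k,D,P=K(n); u=cv2.undistortPoints(np.array(px,float).reshape(-1,1,2),k,D).reshape(-1,2)
    d=np.c_[u,np.ones(len(u))]@P[:3,:3].T
    return P[:3,3],d
def plane(n,px,z):
    o,d=ray(n,px); return o+d*((z-o[2])/d[:,2])[:,None]
def proj(n,pts):
    k,D,P=K(n); R=P[:3,:3].T; return cv2.projectPoints(np.array(pts,float).reshape(-1,1,3),cv2.Rodrigues(R)[0],-R@P[:3,3],k,D)[0].reshape(-1,2)
def cloud(n,dep):
    h,w=dep.shape; v,u=np.mgrid[:h,:w]; o,d=ray(n,np.c_[u.ravel(),v.ravel()])
    return (o+d*dep.ravel()[:,None]).reshape(h,w,3)
E
python3 - <<'E'
from h import *
for n in('side','top'):
    p,d=manip.snapshot(n); cv2.imwrite(f'pics/{n}0.png',p[...,::-1]); np.save(f'{n}0.npy',d); np.save(f'{n}p0.npy',p)
    print(n,K(n)[2].round(3).tolist(), manip.get_calibration(n)['vfov'],(d>0).mean())
s=manip.sense();print(s)
E
```

```text
side [[-0.957, -0.118, 0.264, 0.188], [-0.289, 0.429, -0.856, 1.003], [-0.012, -0.896, -0.445, 0.692], [0.0, 0.0, 0.0, 1.0]] 50.661659714388264 0.9765731292517007
top [[0.335, -0.76, 0.557, -0.328], [-0.942, -0.27, 0.199, -0.375], [-0.001, -0.591, -0.807, 1.386], [0.0, 0.0, 0.0, 1.0]] 44.40827208156302 0.9961394557823129
{'t': 0.1, 'q': array([-1.27951009e+00,  5.28364474e-01,  1.43379117e+00, -4.45404900e-07,
        1.18137770e+00, -1.78499970e-01]), 'qd': array([-0.00130301, -0.00063879, -0.00231273,  0.00040424,  0.00065562,
       -0.00014902]), 'tau': array([ 4.77833316e-05, -4.43305242e+01, -1.78585732e+01, -3.16531468e-04,
        3.90376095e-03,  1.66037313e-05]), 'tcp_pos': array([ 0.28277888, -0.55667006,  0.24143139]), 'tool_rot': array([ 9.72538749e-01,  2.32738997e-01, -5.48975445e-05, -9.68793171e-04]), 'force': array([-0.34362415, -0.03817424, -0.43458001]), 'ft_torque': array([-0.00760402,  0.01517604,  0.06369463]), 'finger_gap': 1.0016821951191206}
```

```bash
ls pics
```

```text
side0.png
top0.png
```

View pics/top0.png

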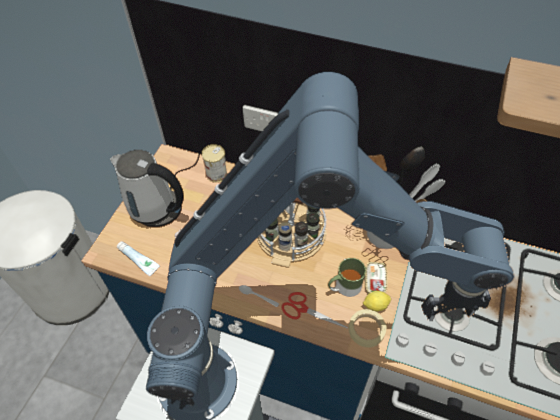

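View pics/side0.png

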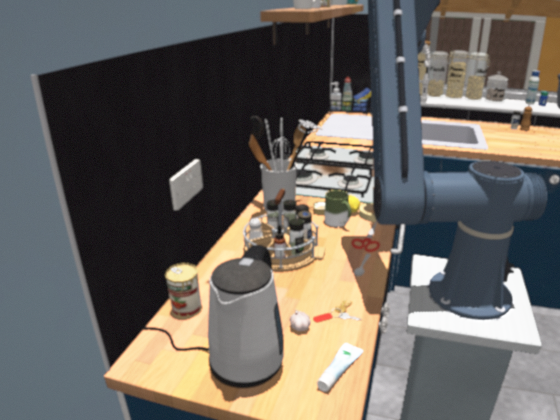

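The top view shows the carousel around (292,230), partly hidden by the arm. The side view shows it around (282,240), behind the kettle. I'll enlarge both.

```bash
python3 - <<'E'
from h import *
a=cv2.imread('pics/side0.png')[170:280,225:345]; cv2.imwrite('pics/side0z.png',cv2.resize(a,None,fx=5.4,fy=5.4,interpolation=cv2.INTER_CUBIC))
a=cv2.imread('pics/top0.png')[180:280,235:345]; cv2.imwrite('pics/top0z.png',cv2.resize(a,None,fx=6,fy=6,interpolation=cv2.INTER_CUBIC))
E
```

```text
(no output)
```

View pics/side0z.png

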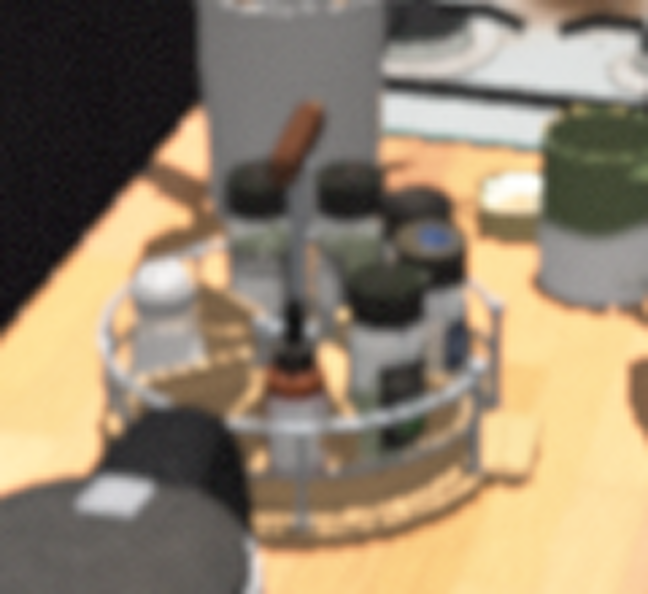

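View pics/top0z.png

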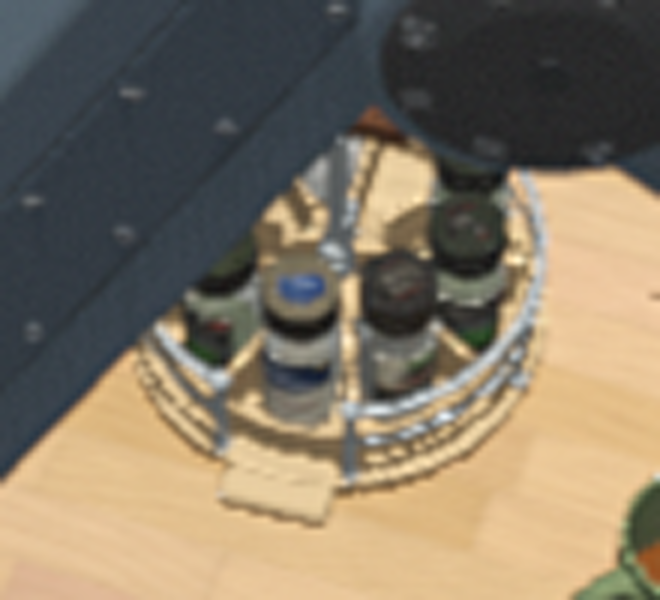

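The side zoom shows the bar at about (280,196), the dropper at (280,238) and the tongue at (320,253), so the dropper is to the robot's left of the gap. The top zoom shows the end posts at about (272,243) and (293,248).

```bash
cat >m.py <<'E'
from h import *
from scipy.optimize import least_squares
s=np.array([(108,335),(130,385),(180,412),(250,426),(300,428),(380,418),(440,398),(478,374)])/5.4+[225,170]-.4
t=np.array([(545,260),(530,310),(490,365),(430,400),(385,411),(175,348),(200,368)])/6+[235,180]-.4
for nm,sets in (('side',[('side',s)]),('top',[('top',t)]),('both',[('side',s),('top',t)])):
    P=np.vstack([plane(n,p,.070)[:,:2] for n,p in sets])
    r=least_squares(lambda c:np.hypot(*(P-c).T)-.107,[.6,0]); print(nm,r.x.round(4),(r.fun*1e3).round(1))
c=r.x
posts=np.array([(222,378),(350,408)])/6+[235,180]-.4
for z in(.07,.074):
    p=plane('top',posts,z)[:,:2]; print('posts',p.round(4),np.hypot(*(p-c).T),np.linalg.norm(p[0]-p[1])); 
    f=p.mean(0)-c; print('front yaw deg of +x axis',np.degrees(np.arctan2(-f[1],-f[0])))
    e=p[0]-p[1];print('from post line',np.degrees(np.arctan2(-e[0],e[1])))
p=np.load('sidep0.npy');hsv=cv2.cvtColor(p,cv2.COLOR_RGB2HSV)
d=np.load('side0.npy');C=cloud('side',d)
m=np.zeros(d.shape,bool);m[185:206,272:288]=1
m&=(hsv[...,1]>100)&(C[...,2]>.15)&(C[...,2]<.21)
q=C[m];print(m.sum(),q.mean(0).round(4),q.min(0).round(3),q.max(0).round(3))
cc=np.argwhere(m);print(cc.min(0),cc.max(0))
# dropper depth points
m2=np.zeros(d.shape,bool);m2[225:250,274:286]=1
m2&=(hsv[...,1]>120)&(hsv[...,0]<14)&(C[...,2]>.05);q2=C[m2];print('drop orange',m2.sum(),np.median(q2,0).round(4))
tt=np.array([[292/5.4+225-.4,305/5.4+170-.4]]);w=plane('side',tt,.102)[0];print('teat',w)
v=w[:2]-c;print('az deg',np.degrees(np.arctan2(v[1],v[0])),np.hypot(*v))
v=np.median(q2,0)[:2]-c;print('az deg',np.degrees(np.arctan2(v[1],v[0])),np.hypot(*v))
E
python3 m.py
```

```text
side [ 0.5289 -0.0757] [-3.1  1.   1.7  0.4 -0.2 -1.2 -0.9 -0.1]
top [ 0.5319 -0.0756] [-0.6 -0.7  0.9  0.7 -0.3  0.2 -0.9]
both [ 0.5303 -0.0755] [-4.4  0.   1.2  0.3  0.  -0.5  0.2  1.2 -0.2 -0.8  0.3 -0.4 -1.6 -1.2
 -2.5]
posts [[ 0.4319 -0.0481]
 [ 0.4367 -0.1144]] [0.10219668 0.10130314] 0.06651320311024407
front yaw deg of +x axis 3.401310073111067
from post line 4.2157782695564165
posts [[ 0.4295 -0.0491]
 [ 0.4344 -0.1152]] [0.10416561 0.10375268] 0.06631102088945416
front yaw deg of +x axis 3.8393220029859623
from post line 4.215778269556442
70 [ 0.5264 -0.062   0.184 ] [ 0.52  -0.107  0.174] [ 0.535 -0.035  0.189]
[189 275] [203 283]
drop orange 48 [0.5077 0.0045 0.0831]
teat [ 0.52229687 -0.03922124  0.102     ]
az deg 102.42016452421622 0.03717295442774469
az deg 105.7636120776924 0.08320055507702158
```

```bash
cat >m2.py <<'E'
exec(open('m.py').read().split("for nm,sets")[0])
p=np.load('sidep0.npy');hsv=cv2.cvtColor(p,cv2.COLOR_RGB2HSV);C=cloud('side',np.load('side0.npy'))
m=np.zeros(C.shape[:2],bool);m[185:206,272:288]=1
m&=(hsv[...,1]>100)&(C[...,2]>.15)&(C[...,2]<.21)
q=C[m];q=q[q[:,2]>.184];print(len(q),q.round(3)[::4].tolist())
u,s_,vt=np.linalg.svd(q[:,:2]-q[:,:2].mean(0));e=vt[0]*np.sign(vt[0,1]);print('bar dir yaw',np.degrees(np.arctan2(-e[0],e[1])),s_)
# tongue bottom corners in top zoom
T=plane('top',np.array([(222,500),(325,522),(335,490),(228,462)])/6+[235,180]-.4,.013);print(T.round(4)); e=T[0]-T[1];print(np.degrees(np.arctan2(-e[0],e[1])))
w=plane('side',[[292/5.4+225-.4,305/5.4+170-.4]],.126)[0]
for c in([.5303,-.0755],):
  v=w[:2]-c;print('teat',w,np.degrees(np.arctan2(v[1],v[0])),np.hypot(*v))
# tall stuff near
k=(C[...,2]>.16)&(C[...,2]<.5)&(abs(C[...,1]+.1)<.4)&(C[...,0]>.3)&(C[...,0]<1)
Q=C[k];Q=Q[(Q[:,0]>.55)|(Q[:,1]<-.15)]
h,xe,ye=np.histogram2d(Q[:,0],Q[:,1],bins=[np.arange(.3,1,.05),np.arange(-.5,.31,.05)]);print(xe.round(2),ye.round(2));print(h.astype(int))
E
python3 m2.py
```

```text
44 [[0.53, -0.102, 0.188], [0.53, -0.099, 0.186], [0.527, -0.091, 0.187], [0.528, -0.086, 0.186], [0.526, -0.077, 0.187], [0.526, -0.067, 0.188], [0.526, -0.06, 0.188], [0.527, -0.053, 0.188], [0.528, -0.046, 0.188], [0.529, -0.04, 0.187], [0.528, -0.039, 0.185]]
bar dir yaw 4.838167371268649 [0.13822465 0.02122749]
[[ 0.3964 -0.0598  0.013 ]
 [ 0.4019 -0.1135  0.013 ]
 [ 0.4211 -0.1121  0.013 ]
 [ 0.4183 -0.0548  0.013 ]]
5.878194374558121
teat [0.50870907 0.00318231 0.126     ] 105.3446239945123 0.08159089695319315
[0.3  0.35 0.4  0.45 0.5  0.55 0.6  0.65 0.7  0.75 0.8  0.85 0.9  0.95] [-0.5  -0.45 -0.4  -0.35 -0.3  -0.25 -0.2  -0.15 -0.1  -0.05 -0.    0.05
  0.1   0.15  0.2   0.25  0.3 ]
[[   0    0    0    0    0    0    0    0    0    0    0    0    0    0
     0    0]
 [   0    0    0    0    0    0    0    0    0    0    0    0    0    0
     0    0]
 [   0    0    0    0    0    0    0    0    0    0    0    0    0    0
     0    0]
 [   0    6   15    0    0    0    0    0    0    0    0    0    0    0
     0    0]
 [   0   10  119   32    0    0    0    0    0    0    0    0    0    0
     0    0]
 [  13  187   62   38   91    5    0    0    0    0    0    0    0    0
     0    0]
 [  29   46    0   36   49    0    0    0    0    0    0    0    0    0
     0    0]
 [   7   59   80   80  155    7    0    0    0    0    0    0    0    0
     0    0]
 [ 346  405  572  596  652  714  783  870  963 1046 1138 1326 1566 1763
  1917 2194]
 [   0    0    0    0    0    0    0    0    0    0    0    0    0    0
     0    0]
 [   0    0    0    0    0    0    0    0    0    0    0    0    0    0
     0    0]
 [   0    0    0    0    0    0    0    0    0    0    0    0    0    0
     0    0]
 [   0    0    0    0    0    0    0    0    0    0    0    0    0    0
     0    0]]
```

```bash
python3 - <<'E'
from h import *
C=cloud('side',np.load('side0.npy'))
Q=C.reshape(-1,3);Q=Q[(Q[:,2]>.12)&(Q[:,2]<.7)&(Q[:,0]<.68)&(Q[:,0]>.3)&(Q[:,1]>-.5)&(Q[:,1]<-.12)]
for x in np.arange(.3,.7,.05):
  for y in np.arange(-.5,-.12,.05):
    q=Q[(Q[:,0]>=x)&(Q[:,0]<x+.05)&(Q[:,1]>=y)&(Q[:,1]<y+.05)]
    if len(q)>3: print(round(x,2),round(y,2),len(q),q[:,2].min().round(3),q[:,2].max().round(3))
E
```

```text
0.3 -0.2 57 0.62 0.683
0.3 -0.15 118 0.521 0.683
0.45 -0.45 6 0.287 0.294
0.45 -0.4 15 0.287 0.301
0.45 -0.15 40 0.123 0.13
0.5 -0.45 10 0.274 0.307
0.5 -0.4 119 0.214 0.319
0.5 -0.35 32 0.288 0.317
0.5 -0.2 18 0.127 0.13
0.5 -0.15 73 0.12 0.13
0.55 -0.5 13 0.253 0.272
0.55 -0.45 193 0.136 0.283
0.55 -0.4 108 0.121 0.317
0.55 -0.35 195 0.12 0.249
0.55 -0.3 96 0.134 0.288
0.55 -0.25 5 0.247 0.278
0.55 -0.15 40 0.122 0.131
0.6 -0.5 29 0.232 0.295
0.6 -0.45 125 0.122 0.279
0.6 -0.4 19 0.127 0.154
0.6 -0.35 135 0.12 0.217
0.6 -0.3 105 0.12 0.278
0.65 -0.5 7 0.262 0.286
0.65 -0.45 60 0.121 0.264
0.65 -0.4 65 0.131 0.303
0.65 -0.35 117 0.121 0.292
0.65 -0.3 117 0.18 0.261
0.65 -0.25 4 0.247 0.26
```

Request:
{"api": "move_arm", "payload": {
  "deltas": [
    [0.03,-0.03,-0.06,-0.06,100],
    [0.08,-0.09,-0.14,-0.18,100],
    [0.14,-0.16,-0.22,-0.32,100],
    [0.2,-0.23,-0.29,-0.46,100],
    [0.26,-0.3,-0.3,-0.6,100],
    [0.32,-0.37,-0.3,-0.74,100],
    [0.38,-0.44,-0.3,-0.88,100],
    [0.44,-0.5,-0.3,-1.0,100]
  ]
}}

```text
t: 0.77
tcp_pos: [0.349, -0.2962, 0.3624]
tool_rot: [0.884, 0.468, 0.0, -0.0]
force: [0.2, -0.1, 0.2]
finger_gap: 1.0
```

Request:
{"api": "move_arm", "payload": {
  "deltas": [
    [0.08,0,0.0,-0.12,100],
    [0.16,-0.01,0.0,-0.24,100],
    [0.23,-0.02,0.0,-0.36,100],
    [0.3,-0.03,0.02,-0.48,100],
    [0.37,-0.04,0.05,-0.6,100],
    [0.44,-0.05,0.1,-0.72,100],
    [0.49,-0.05,0.14,-0.82,100],
    [0.52,-0.05,0.16,-0.9,100]
  ]
}}

```text
t: 1.43
tcp_pos: [0.4499, -0.1136, 0.2962]
tool_rot: [0.757, 0.653, -0.0, -0.002]
force: [-0.5, 0.6, 0.3]
finger_gap: 1.002
```

```bash
python3 - <<'E'
from h import *
s=manip.sense();print(s['t'],s['tcp_pos'],s['q'],s['tool_rot'])
for n in('side','top'):
    p,d=manip.snapshot(n); cv2.imwrite(f'pics/{n}1.png',p[...,::-1]); np.save(f'{n}1.npy',d); np.save(f'{n}p1.npy',p)
a=cv2.imread('pics/side1.png')[130:280,215:365]; A=cv2.resize(a,(600,600),interpolation=cv2.INTER_CUBIC);cv2.imwrite('pics/side1z.png',A)
E
```

```text
1.4333 [ 0.44985888 -0.11360203  0.29624459] [-4.89351228e-01  2.40417602e-01  1.74858945e+00  7.19601444e-04
  1.15660829e+00 -3.43105561e-01] [ 7.56970266e-01  6.53446144e-01 -4.18862174e-04 -1.99458220e-03]
```

View pics/top1.png

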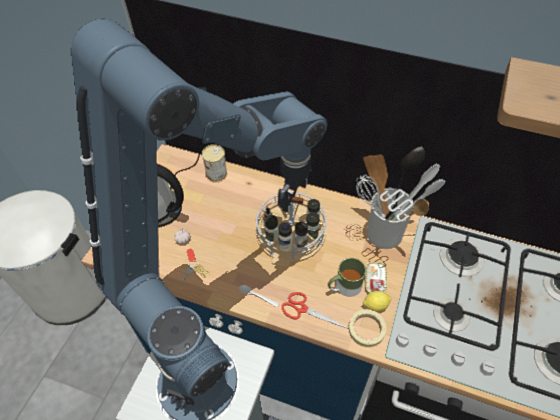

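View pics/side1z.png

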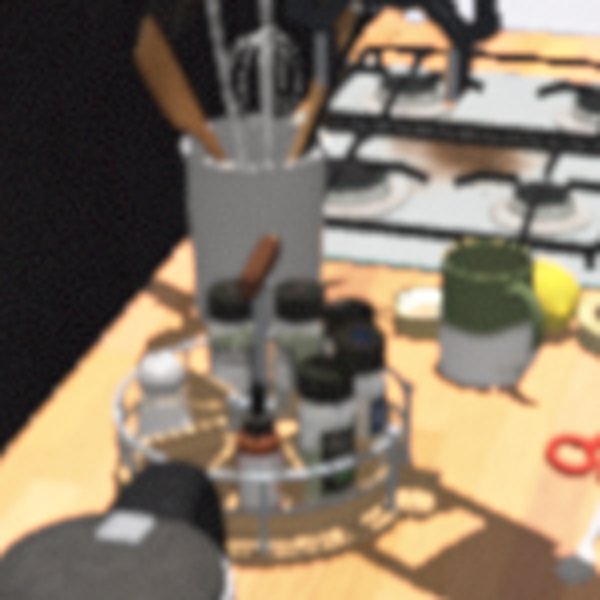

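The top view now shows almost the whole carousel, at (258–327, 190–258), with the gripper above its rear. I'll refit the axis from a zoom of it.

```bash
python3 - <<'E'
from h import *
a=cv2.imread('pics/top1.png')[180:275,240:345]; cv2.imwrite('pics/top1z.png',cv2.resize(a,None,fx=6,fy=6,interpolation=cv2.INTER_CUBIC))
E
```

```text
(no output)
```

View pics/top1z.png

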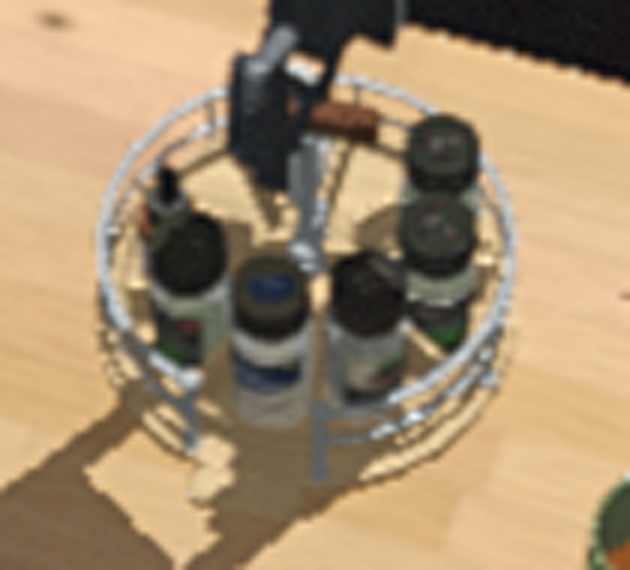

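```bash
python3 - <<'E'
from h import *
from scipy.optimize import least_squares
f=lambda a:np.array(a)/6+[240,180]-.42
t=f([(101,235),(121,165),(165,117),(218,90),(345,80),(398,95),(440,117),(490,162),(512,220),(507,290),(478,345),(430,385),(375,406),(155,358),(125,325),(103,280)])
P=plane('top',t,.07)[:,:2]
r=least_squares(lambda c:np.hypot(*(P-c[:2]).T)-c[2],[.53,-.07,.107]);c=r.x;print(c.round(4),(r.fun*1e3).round(1))
p=plane('top',f([(190,376),(318,407)]),.073)[:,:2];m=p.mean(0)-c[:2];e=p[0]-p[1]
print(p,np.degrees(np.arctan2(-m[1],-m[0])),np.degrees(np.arctan2(-e[0],e[1])))
w=plane('top',f([(167,170)]),.126)[0,:2]-c[:2];print('teat az',np.degrees(np.arctan2(w[1],w[0])),np.hypot(*w))
s=manip.sense();tp=s['tcp_pos'];a=2*np.arctan2(s['tool_rot'][1],s['tool_rot'][0]);print(np.degrees(a),tp,s['t'])
E
```

```text
[ 0.5312 -0.0739  0.1073] [-0.7  1.3  1.9  0.7 -1.4 -1.6 -1.   1.2  0.2 -0.   1.   0.9 -0.5 -1.5
 -0.8  0.3]
[[ 0.43093592 -0.0473648 ]
 [ 0.43526213 -0.11378096]] 3.8803778561251345 3.7268583656425016
teat az 106.77482569779696 0.07060511868820533
81.52842889370638 [ 0.44982352 -0.11428328  0.29654731] 1.5333
```

Request:
{"api": "move_arm", "payload": {
  "deltas": [
    [0.02,0.02,0.01,-0.06,100],
    [0.04,0.05,0.03,-0.14,100],
    [0.07,0.09,0.06,-0.24,100],
    [0.1,0.13,0.09,-0.34,100],
    [0.12,0.16,0.12,-0.4,100],
    [0.13,0.18,0.15,-0.44,100],
    [0.135,0.182,0.17,-0.44,100],
    [0.135,0.182,0.17,-0.44,100]
  ]
}}

```text
t: 2.2
tcp_pos: [0.5301, -0.074, 0.2289]
tool_rot: [0.683, 0.731, -0.001, -0.001]
force: [0.2, -0.1, 0.1]
finger_gap: 1.0
```

```bash
python3 - <<'E'
from h import *
s=manip.sense();print(s['t'],s['tcp_pos'],s['force'],np.degrees(2*np.arctan2(s['tool_rot'][1],s['tool_rot'][0])))
p,d=manip.snapshot('side'); cv2.imwrite('pics/side2.png',p[...,::-1]); np.save('side2.npy',d);np.save('sidep2.npy',p)
a=p[110:270,215:375,::-1]; cv2.imwrite('pics/side2z.png',cv2.resize(a,(600,600),interpolation=cv2.INTER_CUBIC))
E
```

```text
2.2 [ 0.53005928 -0.07400598  0.22891075] [ 0.18681486 -0.12230075  0.13966058] 93.90986262266475
```

View pics/side2z.png

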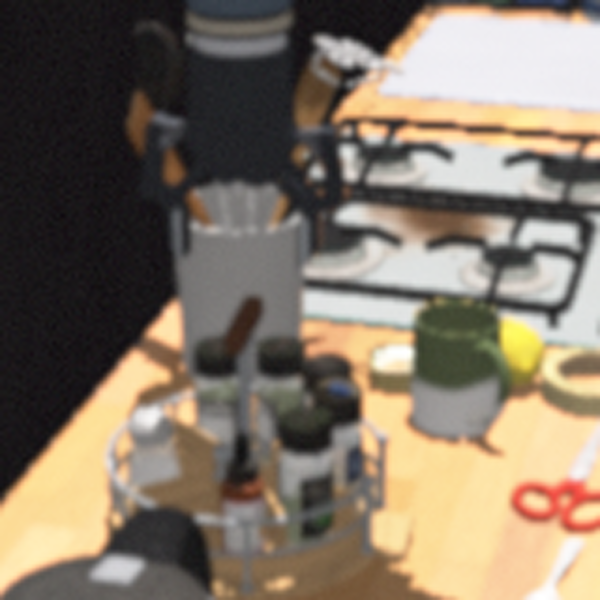

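The fingers straddle the bar, with pads at zoom x of about 175 and 320 and the bar at 240. I'll go down.

Request:
{"api": "move_arm", "payload": {
  "deltas": [
    [0,0,0.01,0,100],
    [0,0,0.03,0,100],
    [0,0,0.06,0,100],
    [0,0,0.09,0,100],
    [0,0,0.12,0,100],
    [0,0,0.14,0,90],
    [0,0,0.145,0,70],
    [0,0,0.145,0,50]
  ],
  "force": 40
}}

```text
t: 2.92
tcp_pos: [0.5301, -0.0741, 0.1719]
tool_rot: [0.682, 0.731, -0.0, -0.0]
force: [0.6, 0.2, 0.9]
finger_gap: 0.636
```

Request:
{"api": "move_arm", "payload": {
  "deltas": [
    [0,0,0,0,35],
    [0,0,0,0,25],
    [0,0,0,0,20],
    [0,0,0,0,15],
    [0,0,0,0,10],
    [0,0,0,0,5],
    [0,0,0,0,0],
    [0,0,0,0,0]
  ],
  "force": 60
}}

```text
t: 3.58
tcp_pos: [0.5315, -0.0741, 0.1732]
tool_rot: [0.682, 0.731, 0.001, 0.001]
force: [0.8, 0.3, 6.1]
finger_gap: 0.177
```

```bash
python3 - <<'E'
from h import *
s=manip.sense();print(s['t'],s['tcp_pos'],s['force'],s['ft_torque'],s['finger_gap'],np.degrees(2*np.arctan2(s['tool_rot'][1],s['tool_rot'][0])))
E
```

```text
3.5833 [ 0.53146633 -0.07413583  0.17320376] [0.79040808 0.26831885 6.05961936] [ 0.08100055 -0.11220603 -0.01611736] 0.1773385804710644 93.94941046405755
```

Request:
{"api": "move_arm", "payload": {
  "deltas": [
    [0,0.001,-0.005,0,0],
    [0,0.002,-0.01,0,0],
    [0,0.003,-0.015,0,0],
    [0,0.003,-0.02,0,0],
    [0,0.003,-0.025,0,0],
    [0,0.003,-0.03,0,0],
    [0,0.003,-0.03,0,0],
    [0,0.003,-0.03,0,0]
  ],
  "force": 80
}}

```text
t: 4.25
tcp_pos: [0.5315, -0.0741, 0.1842]
tool_rot: [0.682, 0.731, -0.0, -0.0]
force: [2.0, -2.9, -7.1]
finger_gap: 0.172
```

Request:
{"api": "move_arm", "payload": {
  "deltas": [
    [0,0,-0.003,0,0],
    [0,0,-0.006,0,0],
    [0,0,-0.009,0,0],
    [0,0,-0.012,0,0],
    [0,0,-0.014,0,0],
    [0,0,-0.014,0,0],
    [0,0,-0.014,0,0],
    [0,0,-0.014,0,0]
  ]
}}

```text
t: 4.92
tcp_pos: [0.5314, -0.074, 0.1875]
tool_rot: [0.682, 0.731, -0.0, -0.001]
force: [5.1, -4.5, -23.2]
finger_gap: 0.168
```

Request:
{"api": "move_arm", "payload": {
  "deltas": [
    [0,0,0,-0.01,0],
    [0,0,0,-0.03,0],
    [0,0,0,-0.07,0],
    [0,0,0,-0.12,0],
    [0,0,0,-0.18,0],
    [0,0,0,-0.24,0],
    [0,0,0,-0.3,0],
    [0,0,0,-0.36,0]
  ]
}}

```text
t: 5.58
tcp_pos: [0.5313, -0.074, 0.1875]
tool_rot: [0.613, 0.79, -0.0, -0.001]
force: [4.4, -4.5, -22.6]
finger_gap: 0.17
```

Request:
{"api": "move_arm", "payload": {
  "deltas": [
    [0,0,0,-0.06,0],
    [0,0,0,-0.12,0],
    [0,0,0,-0.18,0],
    [0,0,0,-0.24,0],
    [0,0,0,-0.3,0],
    [0,0,0,-0.36,0],
    [0,0,0,-0.42,0],
    [0,0,0,-0.48,0]
  ]
}}

```text
t: 6.25
tcp_pos: [0.5313, -0.074, 0.1875]
tool_rot: [0.514, 0.858, -0.0, -0.001]
force: [4.8, -4.1, -22.8]
finger_gap: 0.175
```

Request:
{"api": "move_arm", "payload": {
  "deltas": [
    [0,0,0,-0.06,0],
    [0,0,0,-0.12,0],
    [0,0,0,-0.18,0],
    [0,0,0,-0.24,0],
    [0,0,0,-0.3,0],
    [0,0,0,-0.36,0],
    [0,0,0,-0.42,0],
    [0,0,0,-0.48,0]
  ]
}}

```text
t: 6.92
tcp_pos: [0.5313, -0.074, 0.1875]
tool_rot: [0.408, 0.913, -0.0, -0.001]
force: [4.7, -4.9, -22.1]
finger_gap: 0.168
```

Request:
{"api": "move_arm", "payload": {
  "deltas": [
    [0,0,0,-0.06,0],
    [0,0,0,-0.12,0],
    [0,0,0,-0.18,0],
    [0,0,0,-0.24,0],
    [0,0,0,-0.3,0],
    [0,0,0,-0.36,0],
    [0,0,0,-0.42,0],
    [0,0,0,-0.48,0]
  ]
}}

```text
t: 7.58
tcp_pos: [0.5312, -0.0741, 0.1875]
tool_rot: [0.296, 0.955, -0.0, -0.001]
force: [4.2, -5.5, -21.9]
finger_gap: 0.173
```

```bash
python3 - <<'E'
from h import *
s=manip.sense();print(s['t'],s['q'],s['tcp_pos'],s['force'],s['ft_torque'],s['finger_gap'],np.degrees(2*np.arctan2(s['tool_rot'][1],s['tool_rot'][0])))
E
```

```text
7.5833 [-3.46734471e-01  4.84641723e-01  1.70936994e+00 -5.42523091e-04
  9.49798024e-01 -1.31673117e+00] [ 0.53122631 -0.07405933  0.18752256] [  4.19543535  -5.49700749 -21.94183327] [-0.75483259 -0.90047167 -0.05167958] 0.17310984041761396 145.59483112043466
```

Request:
{"api": "move_arm", "payload": {
  "deltas": [
    [0,0,0,-0.06,0],
    [0,0,0,-0.12,0],
    [0,0,0,-0.18,0],
    [0,0,0,-0.24,0],
    [0,0,0,-0.3,0],
    [0,0,0,-0.36,0],
    [0,0,0,-0.42,0],
    [0,0,0,-0.48,0]
  ]
}}

```text
t: 8.25
tcp_pos: [0.5312, -0.0741, 0.1875]
tool_rot: [0.179, 0.984, -0.0, -0.001]
force: [3.6, -5.0, -23.2]
finger_gap: 0.168
```

Request:
{"api": "move_arm", "payload": {
  "deltas": [
    [0,0,0,-0.06,0],
    [0,0,0,-0.12,0],
    [0,0,0,-0.18,0],
    [0,0,0,-0.24,0],
    [0,0,0,-0.3,0],
    [0,0,0,-0.35,0],
    [0,0,0,-0.39,0],
    [0,0,0,-0.41,0]
  ]
}}

```text
t: 8.92
tcp_pos: [0.5312, -0.0741, 0.1875]
tool_rot: [0.078, 0.997, 0.0, -0.001]
force: [4.5, -5.4, -22.7]
finger_gap: 0.171
```

Request:
{"api": "move_arm", "payload": {
  "deltas": [
    [0,0,0,-0.01,0],
    [0,0,0,-0.02,0],
    [0,0,0,-0.02,0],
    [0,0,0,-0.02,0],
    [0,0,0,-0.02,0],
    [0,0,0,-0.02,0],
    [0,0,0,-0.02,0],
    [0,0,0,-0.02,0]
  ]
}}

```text
t: 9.58
tcp_pos: [0.5312, -0.0741, 0.1875]
tool_rot: [0.073, 0.997, 0.0, -0.001]
force: [3.9, -5.7, -22.2]
finger_gap: 0.17
```

```bash
python3 - <<'E'
from h import *
s=manip.sense();print(s['t'],s['tcp_pos'],s['force'],s['finger_gap'],np.degrees(2*np.arctan2(s['tool_rot'][1],s['tool_rot'][0])))
for n,(y,x) in(('side',(130,215)),('top',(160,225))):
    p,d=manip.snapshot(n); cv2.imwrite(f'pics/{n}3.png',p[...,::-1]); np.save(f'{n}3.npy',d); np.save(f'{n}p3.npy',p)
    a=p[y:y+150,x:x+150,::-1] if n=='side' else p[y+20:y+120,x+10:x+125,::-1]
    cv2.imwrite(f'pics/{n}3z.png',cv2.resize(a,None,fx=4 if n=='side' else 6,fy=4 if n=='side' else 6,interpolation=cv2.INTER_CUBIC))
E
```

```text
9.5833 [ 0.53120375 -0.07410103  0.18752378] [  3.93941266  -5.72315562 -22.22567606] 0.16990588326043018 171.59772610841026
```

View pics/top3z.png

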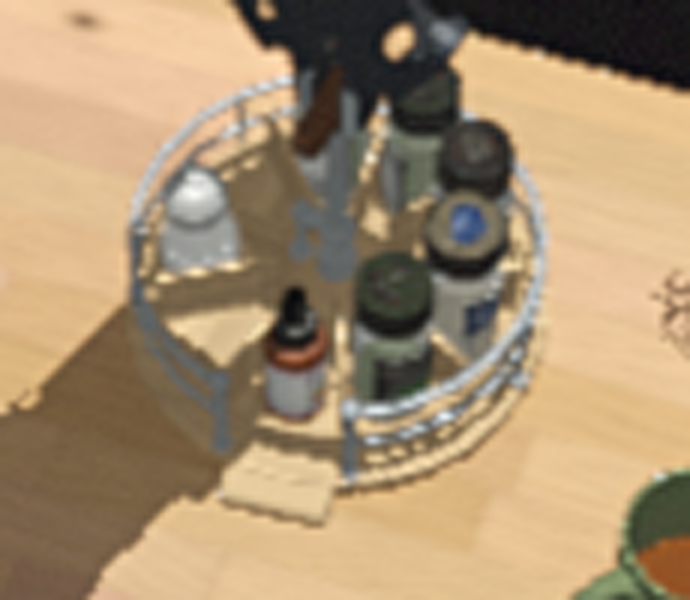

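View pics/side3z.png

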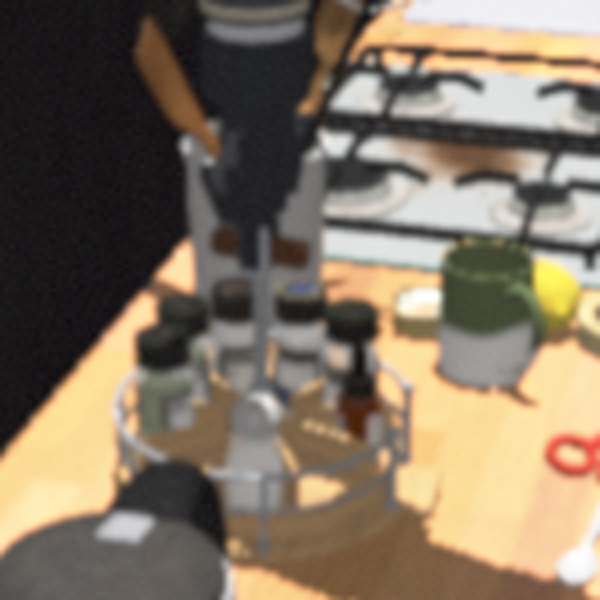

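The top zoom shows the bottle at (295,360), between the posts at (220,380) and (350,410). All the jars are upright. I'll measure it.

```bash
python3 - <<'E'
from h import *
f=lambda a:np.array(a)/6+[235,180]-.42
c=np.array([.5312,-.0740])
fz=np.radians(184); F=np.array([np.cos(fz),np.sin(fz)]); L=np.array([-F[1],F[0]])
pp=plane('top',f([(222,378),(350,408)]),.073)[:,:2]-c;print('posts front/lat',(pp@np.c_[F,L]*1e3).round(1))
for nm,px,z in(('teat',(294,292),.126),('collar L',(266,350),.085),('collar R',(326,350),.085),('bodyL',(266,402),.03),('bodyR',(324,402),.03)):
    w=plane('top',f([px]),z)[0,:2]-c; print(nm,(w@F*1e3).round(1),(w@L*1e3).round(1),np.degrees(np.arctan2(w[1],w[0]))%360)
# from depth
p=np.load('topp3.npy');hsv=cv2.cvtColor(p,cv2.COLOR_RGB2HSV);C=cloud('top',np.load('top3.npy'))
m=np.zeros(p.shape[:2],bool);m[232:246,277:292]=1;m&=(hsv[...,1]>110)&(C[...,2]>.06)
q=C[m][:,:2]-c;print(m.sum(),(q@F*1e3).min(),(q@F*1e3).max(),(q@L*1e3).min(),(q@L*1e3).max())
E
```

```text
posts front/lat [[ 99.  -32.3]
 [ 98.8  34.1]]
teat 73.5 -1.6 182.78416900932507
collar L 84.5 -13.3 175.02381090269282
collar R 76.5 15.5 195.46255572842983
bodyL 81.4 -15.2 173.41562704802988
bodyR 73.4 13.5 194.44559750566765
46 62.319913808105035 91.46772947024978 -18.083306958154836 13.867067708787443
```

```bash
python3 - <<'E'
from h import *
p=np.load('sidep3.npy');C=cloud('side',np.load('side3.npy'));hsv=cv2.cvtColor(p,cv2.COLOR_RGB2HSV)
m=np.zeros(p.shape[:2],bool);m[184:198,266:294]=1
m&=(hsv[...,1]>90)&(hsv[...,0]<15)&(C[...,2]>.15)&(C[...,2]<.23)
q=C[m];print(m.sum(),np.percentile(q,[3,50,97],axis=0).round(3))
s=manip.sense();print(s['t'],s['force'],s['finger_gap'],abs(s['qd']).max())
manip.sign_off()
E
```

```text
64 [[ 0.495 -0.075  0.189]
 [ 0.512 -0.067  0.196]
 [ 0.558 -0.061  0.202]]
9.6833 [  4.68912981  -5.03533722 -21.80003478] 0.16953239188738167 0.001226322302324611
the job is handed in; nothing more can be done
```

The job is handed in at about 9.7 s of robot time. I gripped the cross-bar, pulled it up to its stop and turned the turntable about 78° counter-clockwise. The dropper bottle now stands in the front gap, and the arm is still holding the handle up.

**Last checks:**
- **Bottle:** its centre is within about 2 mm of the gap's middle, measured sideways. That leaves roughly 13 mm clear to each end post.
- **Handle:** the tool rose 14.3 mm, and the bar now measures about 182–202 mm above the worktop, up from 168–188 mm. The downward pull on the grip is a steady 22 N, which is the spring plus pressure against the stop.
- **Turntable:** the arm is still (joint speeds near zero) and the grip is firm.
- **Jars and surroundings:** in the last pictures every jar I could see was standing in its compartment. The mug and lemon looked unmoved. I didn't re-measure them, or the tin and garlic bulb, but the arm stayed clear of everything except the handle.

No check failed. The separate measurements of the axis agreed to about 3 mm. A steady sideways force of about 7 N stayed on the handle from a small centring error.

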